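Clamp a tube blank in the jeweller's cutting jig with its sliding stop collar

ROBOT

A 6-joint arm with a two-finger parallel gripper is mounted at the origin on the work surface. World frame = base frame: x ahead of the robot, y to its left, z up, the work surface at z = 0. Lengths are in m, angles in rad, forces in N, time in s.
With the tool pointing down it reaches from about 0.35 to 0.775 m from the base axis. Payload 7.3 kg.
Tool frame: the origin (TCP) lies at the centre of the arm's flange, where the gripper is bolted on; the fingertips stand 178 mm ahead of it and the grasp point (between the pads) lies 159 mm ahead of it (tip_extent is the distance from the TCP to the fingertips, in m); z points along the fingers, y is the line along which they close (so a half turn about z gives the same grasp; the last joint's range is limited). The gripper opens to 92 mm and grips with 3 to 60 N. Pads are 19 mm wide; open, the fingers measure 130 mm over their backs; the gripper's body (75 mm by 190 mm) begins 47 mm behind the grasp point.
Start: joints at [-1.457, 0.342, 1.524, -0, 1.275, -0.146], TCP at [0.135, -0.507, 0.405] pointing down, gripper open.
Joint ranges: [-2.53, 2.53], [-0.77, 2.02], [0.04, 2.7], [-1, 4.14], [0.28, 2.66], [-3.11, 3.11]. Speed limits (rad/s): [2.57, 2.57, 3.14, 3.14, 3.14, 3.14].

INTERFACE

Orientations are given as [roll, pitch, yaw] about the fixed x, y, z axes, in that order (R = Rz(yaw) Ry(pitch) Rx(roll)).
In Python, from cell import * gives the robot as it stands.
- The arm moves only by the tool arm_command, never from a script. Its arguments are lists of equal length, an entry for each row: "xyz": the shift along the world's x, y, z in mm, a list of three; "spin": the turn about the world's z in degrees. In form: {"xyz": [[tx, ty, tz], ...], "spin": [spin, ...]}. A call has 1 to 20 rows; each row shifts and turns the commanded pose from where the row before left it; what a row does not reach is not made up. A row lasts 1/10 s, in which the tool goes at most 50 mm and 8.59 degrees, less where a joint would pass 70% of its speed; a pose out of reach is approached as far as the arm can. A call with a gripper value outside its range is refused whole. "jaw" is the opening, from -1 (shut) to 1 (fully open), set as the call begins (left out, the last holds). The fingers move at their own pace and stop on an object; "squeeze" is the grip in N (left out, the last holds). Time passes only in rows, so rows that do not move let the fingers close. It gives the time, the measured TCP pose, the force, the opening and the grip force at its end, in the units of the state.
- observe(): the state, without advancing time (a new reading comes with each control period).
- read_camera(name): name is "scene" or "top"; returns a dict with "img" (400x640x3 uint8, red, green, blue), "depth" (400x640 float32, m along the optical axis (not along the pixel's ray), 0 where there is no reading), "fx", "fy", "cx", "cy" (pixels), "world_from_camera" (4x4, takes a point from camera to world coordinates). Camera axes: x right, y up, looking along -z (the intrinsics and any distortion apply to the point x, -y, -z); pixel columns grow to the right and rows downward; lengths in m; the calibration is good to about 2 mm. A picture is of the moment at which its call begins.
- hand_in(): hands the job in; it is judged then, once.
The state is a dict: "time": time; "qpos": joint angles; "qvel": joint speeds; "joint_efforts": joint torques, N m; "tool_pos": TCP position; "tool_rot": TCP orientation; "contact_force": force on the tool from outside, world axes, zero at the start; "torque": the same for the moment, N m; "opening": finger opening in m; "grip_force": force on a finger pad.
Only numpy, scipy, OpenCV 4.12 (cv2) and the standard library are available. Lean on these libraries where they do the work, as an engineer would, in place of code of your own. Each camera call takes 0.05 s, during which the arm holds its last target. There are 200 camera calls.

TASK

Loosen the collar's thumb screw first, then slide the collar along the rod so that its foot pushes the brass tube home against the back stop, and press it there gently (about 5 to 10 N; the thin tube must never take more than 20 N). With the foot still against the tube, tighten the thumb screw again and let go; do not force the collar while it is locked, and leave the other things on the bench alone.

Things in the scene. Friction and masses are not known exactly. Their poses are not given: they have to be found in the camera images.
- jig: Tube jig fixed to the bench: steel base 130 (x) x 320 (y) x 12 mm, origin centre of underside. Rod, 16 mm diameter, along jig y at x +20, axis 46 mm high, end posts at y -150/+150, 60 mm high. Parallel groove 17 mm wide, centre x -35, floor 12 mm high, rails 10 mm high. A fixed back stop block closes its +y end, set by hand: its face is somewhere in y +100..+120 mm, so feel for the seat.
- collar: Aluminium shaft collar, 36 mm diameter, 26 mm along the rod, top 66 mm above the bench; origin on the rod axis at its middle, axes as the jig's. With the screw loose it slides along jig y (range -120..+115 mm, starts at -110..-50), friction 2 N, inertia about 2 kg. Tight, it holds some 15 N, but a steady push may still ease off by 1 to 2 mm. Its side arm carries a sprung foot pad in the groove.
- pusher (a point): Middle of the sprung foot pad's face (its +y side, which pushes the tube), on the groove's centre line; unloaded 55 mm to -x, 14 mm to +y and 27 mm below the collar's origin. Under load the pad springs back 0.2 mm per newton, then meets a hard stop at 5 mm.
- screw_head (a point): On the thumb screw's upright axis, at grip height 92 mm above the bench. Its round knurled brass head is 24 mm in diameter, from 76 to 102 mm above the bench, on a neck 10 mm tall on the collar's top. Grip it from above at any yaw with about 60 N; the same grip can turn it and push the collar along.
- set_screw (a joint): Turn of the thumb screw, rad; counter-clockwise from above is positive and loosens. 0 is tight (end stop -0.05); below 0.3 it locks the collar, from 0.9 on the collar is free, end stop 1.6. Starts at 0 to 0.15. Takes up to about 0.2 N m to turn while it bites.
- tube: Loose thin-walled brass tube blank, 14 mm diameter, 70 mm long, about 50 g, lying in the groove along the jig's y between the foot and the back stop, some 3 to 35 mm short of the back stop; origin under its middle on the groove floor, its y along the tube.
- tub: Bystander: lidded yellow plastic tub, 106 mm across, 62 mm high, origin under its centre.
- flask: Bystander: small white bottle with a green cap, 36 mm diameter, 85 mm high, origin under its centre.
- hammer: Bystander: hammer lying flat, 200 mm long, origin at its underside.
- tube_end (a point): Centre of the tube's near end (the end that the foot pushes), on the tube's axis, 35 mm to -y of the tube's origin and 7 mm above the groove floor.
There are look-alikes about, which are no part of the job. Of the things shaped like the tube, the brass one is meant.

How it is judged:
On the way, in this order (a step that is already met when the one before it is completed fails the run):
1. the thumb screw is loosened (turned past 0.85 rad) before the collar has moved 12 mm (value of joint set_screw above 0.85 rad and distance of pusher from where it was at the start of the episode below 0.012 m), for 0.1 s.
2. with the screw loose, the collar's foot presses the tube home with at least 3 N (contact force between collar and tube above 3 N and value of joint set_screw above 0.7 rad), for 0.2 s.
At the end, for the whole second after the job is handed in: The thumb screw is tight again (below 0.3 rad), the tube lies flat in the groove (within 0.1 rad, not lifted 3 mm) with the collar's foot still against its end (no more than 2 mm of play), and everything is at rest (value of joint set_screw below 0.3 rad and y of tube_end in the frame of pusher below 0.002 m and angle between the y axis of tube and the y axis of jig, either way round below 0.1 rad and z of tube in the frame of jig below 0.015 m and linear speed of each of tube, collar below 0.01 m/s); the robot touches nothing.
It fails at once if the tube is pressed with more than 20 N (contact force between collar and tube above 20 N).
It fails at once if a bystander is moved more than 30 mm (distance of any of tub, flask, hammer from where it was at the start of the episode above 0.03 m).
It also fails if it takes over 51 s, if anything falls off the work surface, if the arm or the gripper's body presses on something with over 40 N, if the wrist force passes 120 N, or if a joint passes its speed limit or range.

## Working session

There is one attempt and no reset: what is moved stays moved. The work goes in short steps, Python scripts to look and compute and a tool call to move; the robot and the scene stay as the last step left them, time stands still between calls to the robot, and variables do not carry over. Pictures are saved under pics/ and viewed, at most 10 in all, crops included, and the job is handed in when it is done.

Besides the shell and the picture viewer there is one more tool, called after "Request:" as a command line: name --pt "numbers of a row" for each row, then --argument value for the rest. arm_command: Moves the arm, as the interface text tells. Its arguments: {"type":"object","properties":{"xyz":{"type":"array","items":{"type":"array","items":{"type":"number"}}},"spin":{"type":"array","items":{"type":"number"}},"jaw":{"type":"number"},"squeeze":{"type":"number"}},"required":["xyz","spin"]}

```bash
mkdir -p pics; cat > h.py <<'E'
from cell import *
import numpy as np, cv2, pickle
def grab(n,f):
    c=read_camera(n); pickle.dump(c,open(f+'.pkl','wb')); cv2.imwrite('pics/'+f+'.png',c['img'][:,:,::-1]); return c
def ray(c,u,v):
    T=np.array(c['world_from_camera']); d=np.array([(u-c['cx'])/c['fx'],-(v-c['cy'])/c['fy'],-1.])
    return T[:3,3],T[:3,:3]@d
def onz(c,u,v,z):
    o,d=ray(c,u,v); return o+d*(z-o[2])/d[2]
def cloud(c):
    v,u=np.mgrid[0:400,0:640]; D=c['depth']
    P=np.stack([(u-c['cx'])/c['fx']*D,-(v-c['cy'])/c['fy']*D,-D],-1)
    T=np.array(c['world_from_camera']); return P@T[:3,:3].T+T[:3,3]
E
python3 - <<'E'
from h import *
for n in('scene','top'):
    c=grab(n,n+'0'); print(n,c['fx'],c['cx'],np.round(c['world_from_camera'],3).tolist(),[k for k in c])
s=observe(); print(s)
E
```

```text
scene 474.19982678978596 318.8554532695628 [[-0.397, -0.796, 0.457, 0.945], [0.918, -0.346, 0.196, 0.164], [0.002, 0.497, 0.868, 0.869], [0.0, 0.0, 0.0, 1.0]] ['img', 'depth', 'fx', 'fy', 'cx', 'cy', 'world_from_camera']
top 364.9035120566765 321.5395927382036 [[0.017, 0.996, -0.089, 0.461], [-1.0, 0.016, -0.002, -0.008], [-0.001, 0.089, 0.996, 0.769], [0.0, 0.0, 0.0, 1.0]] ['img', 'depth', 'fx', 'fy', 'cx', 'cy', 'world_from_camera']
{'time': 0.1, 'qpos': array([-1.45697744e+00,  3.42667629e-01,  1.52489449e+00, -4.83247041e-05,
        1.27538970e+00, -1.46025585e-01]), 'qvel': array([ 0.00126934, -0.0034429 , -0.00384493, -0.0013851 ,  0.00024216,
       -0.00226081]), 'joint_efforts': array([ 9.60224606e-04, -4.32003200e+01, -2.44694102e+01,  7.17705977e-02,
        5.26014436e-02, -4.18698096e-05]), 'tool_pos': array([ 0.13487806, -0.50726558,  0.40411615]), 'tool_rot': array([-3.14024124e+00, -1.52046830e-04,  2.59858468e-01]), 'contact_force': array([ 0.22359013, -0.04262949, -0.29668305]), 'torque': array([0.00854664, 0.00428525, 0.00261835]), 'grip_force': 0.0, 'opening': 0.09193548139323762}
```

View pics/top0.png

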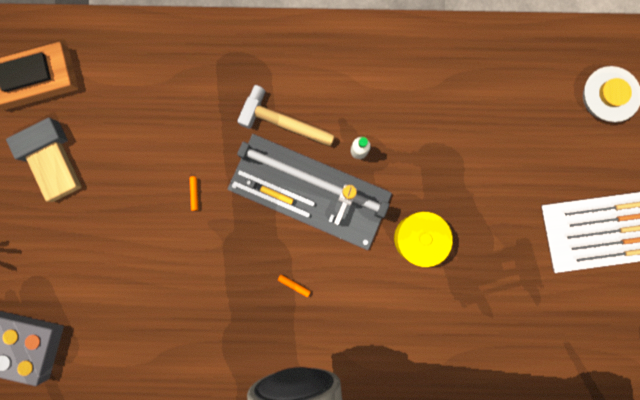

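View pics/scene0.png

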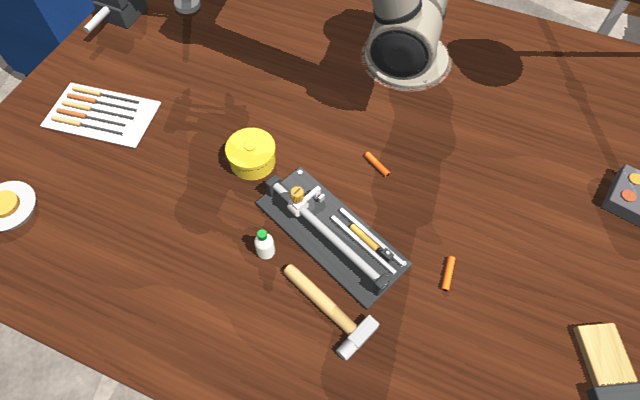

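Top view: jig with its centre near (310,190), thumb screw head at (349,190), brass tube in the groove at (277,194). Look-alikes are the orange tubes at (195,193) and (295,286). Other round or yellow things are the yellow tub (424,239), the plate (615,93) and the box knobs at the lower left. I choose the head at (349,190) and the tube at (277,194), both on the jig.

```bash
python3 - <<'E'
from h import *
for n,box in(('top',(225,130,400,255)),('scene',(250,160,420,310))):
    c=pickle.load(open(n+'0.pkl','rb')); P=cloud(c); hsv=cv2.cvtColor(c['img'],cv2.COLOR_RGB2HSV)
    x0,y0,x1,y1=box; m=np.zeros((400,640),bool); m[y0:y1,x0:x1]=1
    br=m&(hsv[...,0]>14)&(hsv[...,0]<28)&(hsv[...,1]>120)&(hsv[...,2]>130)
    k,l,st,ce=cv2.connectedComponentsWithStats(br.astype(np.uint8))
    for i in range(1,k):
        if st[i,4]>25:
            q=P[l==i]; print(n,st[i],ce[i].round(1),'med',np.median(q,0).round(4),'z5/95',np.percentile(q[:,2],[5,95]).round(3))
            (vx,vy,_,_)=cv2.fitLine(q[:,:2].astype(np.float32),cv2.DIST_L2,0,.01,.01).ravel(); print('  dir',np.degrees(np.arctan2(vy,vx)).round(1), 'on z.102',onz(c,*ce[i],.102).round(4),'z.019',onz(c,*ce[i],.022).round(4))
    # jig base from top surface
    gray=m&(hsv[...,1]<70)&(P[...,2]>.006)&(P[...,2]<.1)
    k,l,st,ce=cv2.connectedComponentsWithStats(gray.astype(np.uint8)); i=1+np.argmax(st[1:,4])
    q=P[(l==i)&(P[...,2]<.03)]
    r=cv2.minAreaRect(q[:,:2].astype(np.float32)*1000); print(n,'base rect mm',r)
    rod=P[gray&(P[...,2]>.044)&(P[...,2]<.057)&(c['img'].min(-1)>110)]
    print('rod',len(rod),rod.mean(0).round(4),np.degrees(np.arctan2(*cv2.fitLine(rod[:,:2].astype(np.float32),cv2.DIST_HUBER,0,.01,.01).ravel()[[1,0]])))
    x=c['img'][y0:y1,x0:x1,::-1]; x=cv2.resize(x,None,fx=4 if n=='top' else 3.5,fy=4 if n=='top' else 3.5,interpolation=cv2.INTER_CUBIC)[:600,:800]; cv2.imwrite(f'pics/{n}_crop.png',x)
E
```

```text
top [290 130  44  15 196] [316.2 136. ] med [0.6591 0.0007 0.0198] z5/95 [0.01  0.024]
  dir 79.3 on z.102 [0.6362 0.005  0.102 ] z.019 [0.6573 0.0066 0.022 ]
top [343 185  14  14 154] [349.4 191.6] med [ 0.5334 -0.0588  0.1009] z5/95 [0.013 0.103]
  dir -30.1 on z.102 [ 0.5331 -0.0578  0.102 ] z.019 [ 0.5418 -0.0637  0.022 ]
top [260 186  33  19 214] [276.2 194.6] med [0.5324 0.0868 0.024 ] z5/95 [0.019 0.027]
  dir 65.1 on z.102 [0.5252 0.0765 0.102 ] z.019 [0.533  0.0867 0.022 ]
top [393 222   7  33 131] [396.4 237.7] med [ 0.4489 -0.1602  0.0133] z5/95 [-0.002  0.051]
  dir -1.2 on z.102 [ 0.4502 -0.1439  0.102 ] z.019 [ 0.449  -0.1602  0.022 ]
top base rect mm ((543.2264404296875, 19.61944580078125), (320.2148742675781, 129.649169921875), 67.75874328613281)
rod 1184 [0.5625 0.0078 0.0514] 68.4717
scene [250 160  26  21 338] [261.9 170. ] med [ 0.4755 -0.1696  0.0211] z5/95 [-0.001  0.05 ]
  dir -27.4 on z.102 [ 0.5166 -0.1404  0.102 ] z.019 [ 0.4719 -0.1721  0.022 ]
scene [373 160  16  13  37] [380.4 165.5] med [0.3507 0.0546 0.0117] z5/95 [0.009 0.015]
  dir 63.2 on z.102 [0.4146 0.0673 0.102 ] z.019 [0.3593 0.0572 0.022 ]
scene [290 187  14  16 160] [296.8 194.2] med [ 0.5366 -0.0567  0.0983] z5/95 [0.08  0.102]
  dir 17.7 on z.102 [ 0.5392 -0.0552  0.102 ] z.019 [ 0.4968 -0.0781  0.022 ]
scene [350 224  29  26 189] [364.9 237.9] med [0.5351 0.0894 0.0225] z5/95 [0.018 0.026]
  dir 16.3 on z.102 [0.5735 0.0949 0.102 ] z.019 [0.5348 0.0876 0.022 ]
scene base rect mm ((542.9608154296875, 16.893325805664062), (320.76129150390625, 131.3472442626953), 67.6231689453125)
rod 1238 [0.5702 0.0067 0.0505] 69.56374
```

View pics/scene_crop.png

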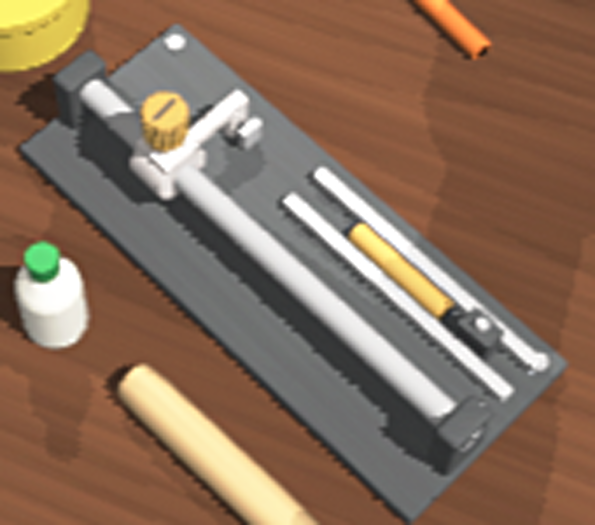

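View pics/top_crop.png

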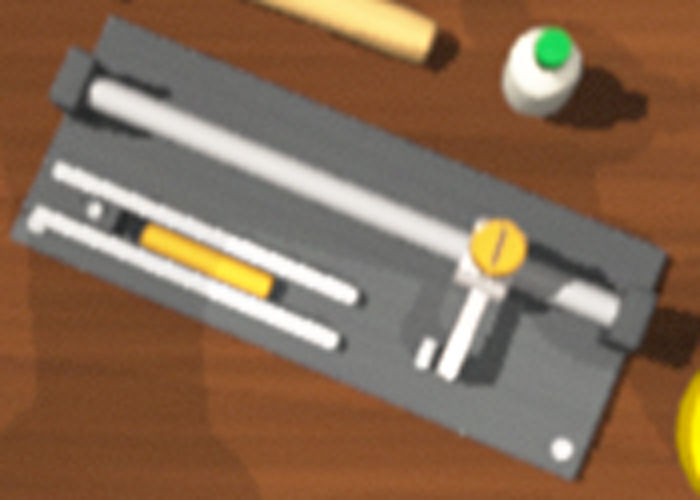

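The crops confirm the slotted brass head on the collar and the brass tube in the groove short of the stop. Jig y points at 67.7°. The collar sits at jig y of about -73 mm with the head at about (0.534, -0.057), 1 mm off the rod line. I move above the head next.

Request:
arm_command --pt "28 32 0" --pt "28 32 0" --pt "28 32 0" --pt "28 32 0" --pt "28 32 0" --pt "28 32 0" --pt "28 32 0" --pt "28 32 0" --pt "28 32 0" --pt "28 32 0" --pt "28 32 0" --pt "28 32 0" --pt "28 32 0" --pt "28 32 0" --pt "7 2 0" --pt "0 0 0" --pt "0 0 0" --spin '[4,4,4,4,4,4,4,4,4,4,4,4,4,0.8,0,0,0]' --jaw 0 --squeeze 60

```text
time: 1.8
tool_pos: [0.5334, -0.058, 0.4043]
tool_rot: [-3.14, 0.001, 1.181]
contact_force: [-0.1, 0.4, 0.4]
opening: 0.0461
grip_force: 0.0
```

Request:
arm_command --pt "0.5 1 -30" --pt "0 0 -30" --pt "0 0 -30" --pt "0 0 -20" --pt "0 0 0" --pt "0 0 0" --spin '[0,0,0,0,0,0]'

```text
time: 2.4
tool_pos: [0.5341, -0.0574, 0.2954]
tool_rot: [3.141, 0.0, 1.18]
contact_force: [0.3, 0.1, 1.1]
opening: 0.046
grip_force: 0.0
```

```bash
python3 - <<'E'
from h import *
c=grab('scene','s1'); print(observe()['tool_pos'])
P=cloud(c);hsv=cv2.cvtColor(c['img'],cv2.COLOR_RGB2HSV)
br=(hsv[...,0]>14)&(hsv[...,0]<28)&(hsv[...,1]>120)&(P[...,2]>.07)&(P[...,2]<.11)&(abs(P[...,0]-.535)<.03)&(abs(P[...,1]+.057)<.03)
q=P[br]; print(len(q)); t=q[q[:,2]>.0985]; print(len(t),t.mean(0),t.min(0),t.max(0))
x=cv2.resize(c['img'][110:260,220:420,::-1],None,fx=4,fy=4,interpolation=cv2.INTER_CUBIC); cv2.imwrite('pics/s1c.png',x)
E
```

```text
[ 0.53440578 -0.05724771  0.29603886]
78
15 [ 0.53991985 -0.05809375  0.09957986] [ 0.53115379 -0.06613182  0.09858755] [ 0.54599305 -0.04826515  0.10230855]
```

View pics/s1c.png

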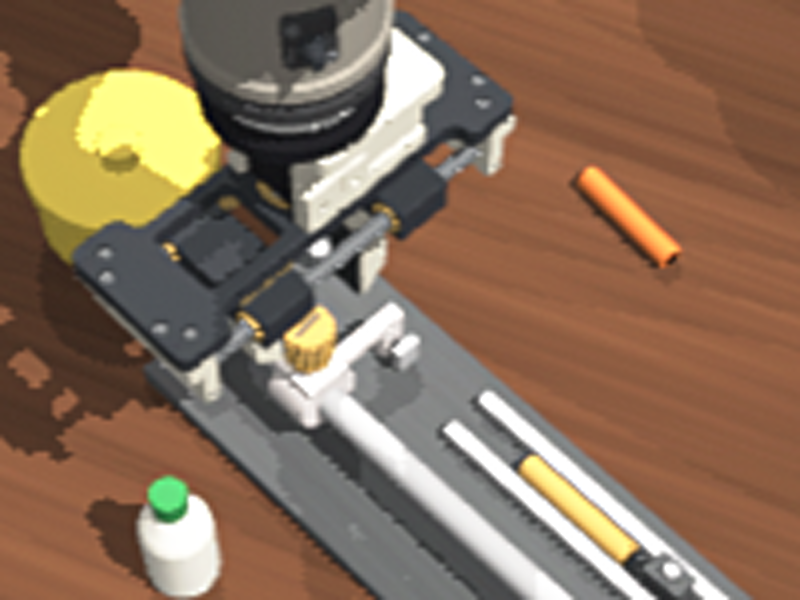

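The fingers straddle the head at crop (310,335) across the rod, and nothing is in the way. I descend and grip.

Request:
arm_command --pt "0.5 0.5 -15" --pt "0 0 -15" --pt "0 0 -15" --pt "0 0 0" --pt "0 0 0" --spin '[0,0,0,0,0]'

```text
time: 2.95
tool_pos: [0.5352, -0.0562, 0.251]
tool_rot: [3.14, -0.0, 1.181]
contact_force: [-0.4, -0.6, 0.8]
opening: 0.0459
grip_force: 0.0
```

Request:
arm_command --pt "0 0 0" --pt "0 0 0" --pt "0 0 0" --pt "0 0 0" --pt "0 0 0" --pt "0 0 0" --spin '[0,0,0,0,0,0]' --jaw -1 --squeeze 15

```text
time: 3.55
tool_pos: [0.5345, -0.0557, 0.2503]
tool_rot: [-3.141, 0.0, 1.181]
contact_force: [-3.0, 0.6, 6.3]
opening: 0.0234
grip_force: 15.0
```

Request:
arm_command --pt "-0.8 0.3 0" --pt "0 0 0" --pt "0 0 0" --pt "0 0 0" --pt "0 0 0" --pt "0 0 0" --pt "0 0 0" --pt "0 0 0" --pt "0 0 0" --spin '[0,0,0,5,5,5,5,0,0]' --squeeze 60

```text
time: 4.45
tool_pos: [0.5336, -0.0554, 0.2503]
tool_rot: [-3.14, -0.0, 1.531]
contact_force: [-5.6, 1.9, 9.4]
opening: 0.023
grip_force: 60.0
```

```bash
python3 - <<'E'
from h import *
for _ in range(3):
    s=observe(); print({k:np.round(s[k],4) for k in('time','tool_pos','tool_rot','contact_force','torque','opening')})
E
```

```text
{'time': np.float64(4.45), 'tool_pos': array([ 0.5336, -0.0554,  0.2503]), 'tool_rot': array([-3.1402e+00, -3.0000e-04,  1.5309e+00]), 'contact_force': array([-5.6001,  1.8659,  9.44  ]), 'torque': array([0.2462, 0.7488, 0.1201]), 'opening': np.float64(0.023)}
{'time': np.float64(4.45), 'tool_pos': array([ 0.5336, -0.0554,  0.2503]), 'tool_rot': array([-3.1402e+00, -3.0000e-04,  1.5309e+00]), 'contact_force': array([-5.6001,  1.8659,  9.44  ]), 'torque': array([0.2462, 0.7488, 0.1201]), 'opening': np.float64(0.023)}
{'time': np.float64(4.45), 'tool_pos': array([ 0.5336, -0.0554,  0.2503]), 'tool_rot': array([-3.1402e+00, -3.0000e-04,  1.5309e+00]), 'contact_force': array([-5.6001,  1.8659,  9.44  ]), 'torque': array([0.2462, 0.7488, 0.1201]), 'opening': np.float64(0.023)}
```

Request:
arm_command --pt "-0.9 0.4 0" --pt "0 0 0" --pt "0 0 0" --pt "0 0 0" --pt "0 0 0" --pt "0 0 0" --pt "0 0 0" --pt "0 0 0" --pt "0 0 0" --pt "0 0 0" --pt "0 0 0" --spin '[6,6,6,6,6,6,6,6,0,0,0]'

```text
time: 5.55
tool_pos: [0.532, -0.0549, 0.2502]
tool_rot: [-3.14, -0.003, 2.369]
contact_force: [-8.8, 2.3, 11.7]
opening: 0.0227
grip_force: 60.0
```

```bash
python3 - <<'E'
from h import *
s=observe(); print({k:np.round(s[k],4) for k in('time','tool_pos','tool_rot','contact_force','torque','opening')})
c=grab('scene','s2')
x=cv2.resize(c['img'][110:260,220:420,::-1],None,fx=4,fy=4,interpolation=cv2.INTER_CUBIC); cv2.imwrite('pics/s2c.png',x)
E
```

```text
{'time': np.float64(5.55), 'tool_pos': array([ 0.532 , -0.0549,  0.2502]), 'tool_rot': array([-3.1396e+00, -3.1000e-03,  2.3686e+00]), 'contact_force': array([-8.7773,  2.2551, 11.7458]), 'torque': array([0.2261, 1.2442, 0.0291]), 'opening': np.float64(0.0227)}
```

View pics/s2c.png

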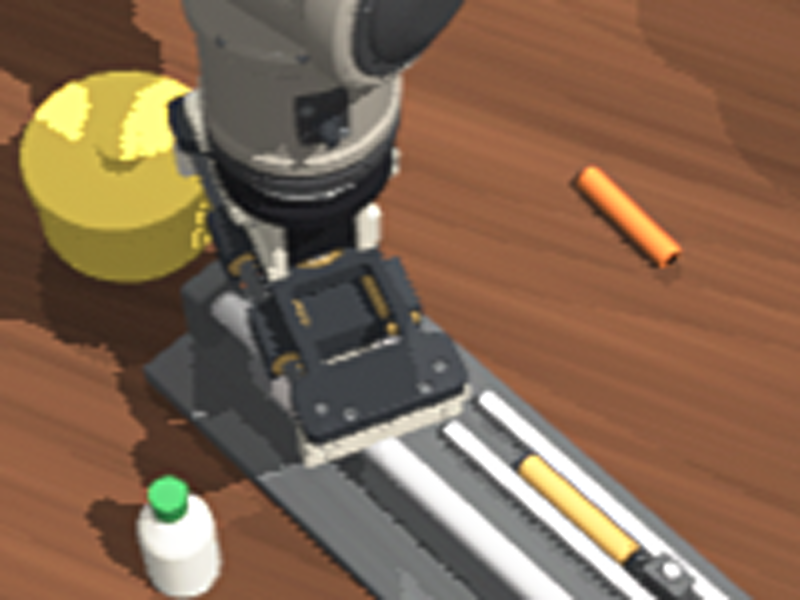

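The screw has turned 68° (about 1.2 rad), its torque has dropped, and the force along the rod is only about -1 N. I slide the collar about 76 mm, stopping short of the tube, and ease the sideways pull.

Request:
arm_command --pt "-1.4 0.6 0" --pt "0.8 1.9 0" --pt "1.9 4.6 0" --pt "3 7.4 0" --pt "3 7.4 0" --pt "3 7.4 0" --pt "3 7.4 0" --pt "3 7.4 0" --pt "3 7.4 0" --pt "3 7.4 0" --pt "3 7.4 0" --pt "1.9 4.6 0" --pt "1.1 2.8 0" --pt "0.4 0.9 0" --pt "0 0 0" --pt "0 0 0" --pt "0 0 0" --spin '[0,0,0,0,0,0,0,0,0,0,0,0,0,0,0,0,0]'

```text
time: 7.3
tool_pos: [0.5618, 0.0196, 0.2503]
tool_rot: [3.141, -0.0, 2.368]
contact_force: [-2.0, 1.4, 7.1]
opening: 0.0226
grip_force: 60.0
```

```bash
cat > o.py <<'E'
from h import *
s=observe(); d=np.array([.379,.925]);x=np.array([.925,-.379]); p=s['tool_pos'][:2]-[.543,.018]
print(s['time'],'jig xy mm',(p@x*1e3).round(1),(p@d*1e3).round(2),'F jig x,y,z',[round(float(v),2) for v in(s['contact_force'][:2]@x,s['contact_force'][:2]@d,s['contact_force'][2])],s['torque'].round(3),s['tool_rot'].round(3))
E
python3 o.py
```

```text
7.3 jig xy mm 16.8 8.64 F jig x,y,z [-2.34, 0.52, 7.07] [0.234 0.305 0.075] [ 3.141 -0.     2.368]
```

Request:
arm_command --pt "0.4 0.9 0" --pt "0.4 0.9 0" --pt "0.4 0.9 0" --pt "0.4 0.9 0" --pt "0.4 0.9 0" --pt "0.4 0.9 0" --pt "0 0 0" --spin '[0,0,0,0,0,0,0]'

```text
time: 8.0
tool_pos: [0.564, 0.0249, 0.2503]
tool_rot: [-3.141, -0.0, 2.368]
contact_force: [-4.4, -0.4, 7.0]
opening: 0.0229
grip_force: 60.0
```

```bash
python3 o.py; python3 - <<'E'
from h import *
c=grab('scene','s3')
x=cv2.resize(c['img'][190:290,300:430,::-1],None,fx=5,fy=5,interpolation=cv2.INTER_CUBIC); cv2.imwrite('pics/s3c.png',x)
E
```

```text
8.0 jig xy mm 16.9 14.31 F jig x,y,z [-3.89, -1.98, 6.99] [-0.022  0.429  0.046] [-3.141 -0.     2.368]
```

View pics/s3c.png

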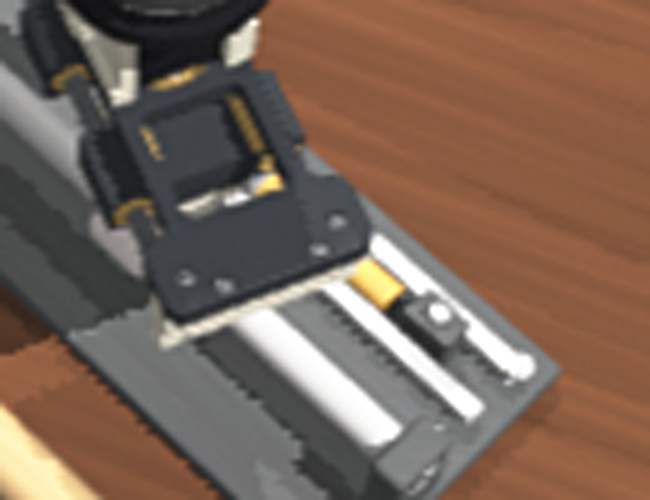

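The tube now shows just ahead of the foot, with a small gap before the stop. I feel on in small steps.

Request:
arm_command --pt "0.4 0.9 0" --pt "0.4 0.9 0" --pt "0.4 0.9 0" --pt "0 0 0" --spin '[0,0,0,0]'

```text
time: 8.45
tool_pos: [0.5652, 0.0276, 0.2503]
tool_rot: [-3.141, -0.0, 2.368]
contact_force: [-4.3, 0.8, 7.8]
opening: 0.0228
grip_force: 60.0
```

```bash
python3 o.py
```

```text
8.45 jig xy mm 16.9 17.24 F jig x,y,z [-4.26, -0.83, 7.82] [0.017 0.572 0.021] [-3.141 -0.     2.368]
```

Request:
arm_command --pt "0.4 0.9 0" --pt "0.4 0.9 0" --pt "0.4 0.9 0" --pt "0 0 0" --spin '[0,0,0,0]'

```text
time: 8.85
tool_pos: [0.5663, 0.0303, 0.2503]
tool_rot: [-3.141, -0.001, 2.368]
contact_force: [-5.1, 0.4, 7.9]
opening: 0.0232
grip_force: 60.0
```

```bash
python3 o.py
```

```text
8.85 jig xy mm 16.9 20.23 F jig x,y,z [-4.84, -1.55, 7.94] [0.02  0.497 0.029] [-3.141e+00 -1.000e-03  2.368e+00]
```

Request:
arm_command --pt "0.4 0.9 0" --pt "0.4 0.9 0" --pt "0.4 0.9 0" --pt "0 0 0" --spin '[0,0,0,0]'

```text
time: 9.25
tool_pos: [0.5675, 0.033, 0.2503]
tool_rot: [-3.141, -0.001, 2.368]
contact_force: [-4.7, 0.2, 7.7]
opening: 0.0228
grip_force: 60.0
```

```bash
python3 o.py
```

```text
9.25 jig xy mm 17.0 23.17 F jig x,y,z [-4.47, -1.59, 7.66] [0.091 0.611 0.066] [-3.141e+00 -1.000e-03  2.368e+00]
```

Request:
arm_command --pt "0.4 0.9 0" --pt "0.4 0.9 0" --pt "0.4 0.9 0" --pt "0 0 0" --spin '[0,0,0,0]'

```text
time: 9.65
tool_pos: [0.5684, 0.0351, 0.2503]
tool_rot: [-3.139, -0.001, 2.369]
contact_force: [-7.5, -3.6, 9.1]
opening: 0.0233
grip_force: 60.0
```

```bash
python3 o.py
```

```text
9.65 jig xy mm 17.1 25.41 F jig x,y,z [-5.59, -6.21, 9.09] [-0.66   0.936  0.04 ] [-3.139e+00 -1.000e-03  2.369e+00]
```

The force steps up to about -6 N, so the tube is seated. I press slightly more and dwell.

Request:
arm_command --pt "0.3 0.7 0" --pt "0.2 0.5 0" --pt "0 0 0" --pt "0 0 0" --pt "0 0 0" --spin '[0,0,0,0,0]'

```text
time: 10.15
tool_pos: [0.5687, 0.0357, 0.2502]
tool_rot: [-3.138, -0.001, 2.369]
contact_force: [-7.8, -7.5, 10.2]
opening: 0.0228
grip_force: 60.0
```

```bash
python3 o.py
```

```text
10.15 jig xy mm 17.1 26.13 F jig x,y,z [-4.4, -9.86, 10.22] [-1.062  1.116  0.046] [-3.138e+00 -1.000e-03  2.369e+00]
```

Request:
arm_command --pt "0 0 0" --pt "0 0 0" --pt "0 0 0" --pt "0 0 0" --pt "0 0 0" --pt "0 0 0" --spin '[-5,-5,-5,-5,0,0]'

```text
time: 10.75
tool_pos: [0.5692, 0.0361, 0.2503]
tool_rot: [-3.14, 0.001, 2.019]
contact_force: [-4.6, -3.8, 7.6]
opening: 0.0229
grip_force: 60.0
```

```bash
python3 o.py
```

```text
10.75 jig xy mm 17.4 26.64 F jig x,y,z [-2.78, -5.25, 7.6] [-0.725  0.659 -0.101] [-3.140e+00  1.000e-03  2.019e+00]
```

Request:
arm_command --pt "0.2 0.5 0" --pt "0 0 0" --pt "0 0 0" --pt "0 0 0" --pt "0 0 0" --pt "0 0 0" --pt "0 0 0" --pt "0 0 0" --pt "0 0 0" --pt "0 0 0" --pt "0 0 0" --pt "0 0 0" --spin '[0,-5,-5,-5,-5,-5,-5,-5,-5,-5,0,0]'

```text
time: 11.95
tool_pos: [0.5708, 0.0361, 0.2503]
tool_rot: [3.137, 0.001, 1.233]
contact_force: [2.7, -5.6, 1.3]
opening: 0.0225
grip_force: 60.0
```

```bash
python3 o.py
```

```text
11.95 jig xy mm 18.8 27.25 F jig x,y,z [4.65, -4.19, 1.3] [-1.118 -0.411 -0.028] [3.137e+00 1.000e-03 1.233e+00]
```

Request:
arm_command --pt "0 0 0" --pt "0 0 0" --pt "0 0 0" --pt "0 0 0" --pt "0 0 0" --spin '[-3,-3,0,0,0]'

```text
time: 12.45
tool_pos: [0.571, 0.0359, 0.2503]
tool_rot: [3.136, 0.001, 1.129]
contact_force: [3.6, -6.7, 0.7]
opening: 0.0231
grip_force: 60.0
```

```bash
python3 o.py
```

```text
12.45 jig xy mm 19.1 27.19 F jig x,y,z [5.88, -4.88, 0.68] [-1.159 -0.619  0.02 ] [3.136e+00 1.000e-03 1.129e+00]
```

Request:
arm_command --pt "0 0 0" --pt "0 0 0" --pt "0 0 0" --pt "0 0 0" --pt "0 0 0" --spin '[-3,-3,0,0,0]'

```text
time: 12.95
tool_pos: [0.5712, 0.0358, 0.2504]
tool_rot: [3.136, 0.0, 1.025]
contact_force: [4.3, -8.0, 0.3]
opening: 0.0228
grip_force: 60.0
```

```bash
python3 o.py
```

```text
12.95 jig xy mm 19.3 27.18 F jig x,y,z [7.02, -5.81, 0.33] [-1.264 -0.736  0.307] [3.136 0.    1.025]
```

The torque rises to about 0.3 N m at the tight end stop. I release and lift.

Request:
arm_command --pt "0 0 0" --pt "0 0 0" --pt "0 0 0" --pt "0 0 0" --pt "0 0 0" --pt "0 0 0" --pt "0 0 20" --pt "0 0 30" --pt "0 0 40" --pt "0 0 40" --pt "-20 -30 30" --pt "-30 -40 0" --pt "-30 -40 0" --pt "-30 -40 0" --pt "-30 -40 0" --pt "0 0 0" --pt "0 0 0" --spin '[0,0,0,0,0,0,0,0,0,0,0,0,0,0,0,0,0]' --jaw 0

```text
time: 14.65
tool_pos: [0.4293, -0.1535, 0.41]
tool_rot: [3.141, -0.0, 1.021]
contact_force: [-0.4, 0.8, -0.1]
opening: 0.0461
grip_force: 0.0
```

```bash
python3 o.py; python3 - <<'E'
from h import *
for n,b in(('scene',(250,160,420,310)),('top',(225,130,400,255))):
    c=grab(n,n+'4'); x0,y0,x1,y1=b
    cv2.imwrite(f'pics/{n}4c.png',cv2.resize(c['img'][y0:y1,x0:x1,::-1],None,fx=4,fy=4,interpolation=cv2.INTER_CUBIC))
E
```

```text
14.65 jig xy mm -40.2 -201.74 F jig x,y,z [-0.66, 0.6, -0.06] [ 0.012 -0.052 -0.011] [ 3.141 -0.     1.021]
```

View pics/scene4c.png

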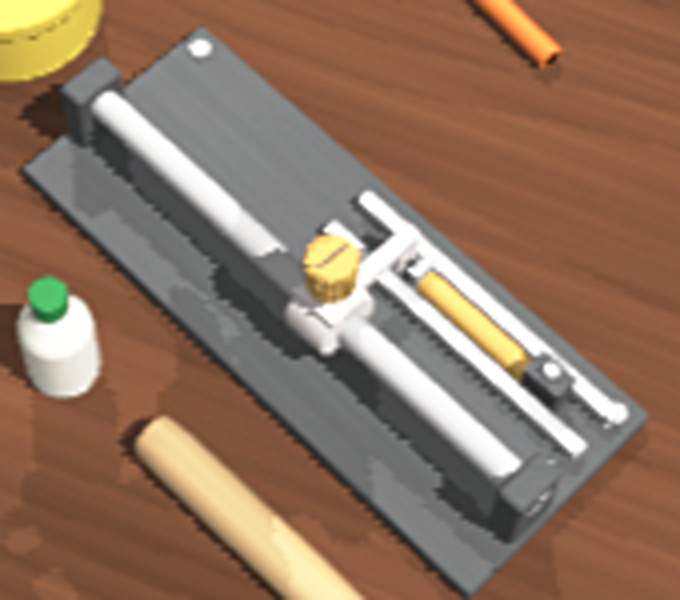

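View pics/top4c.png

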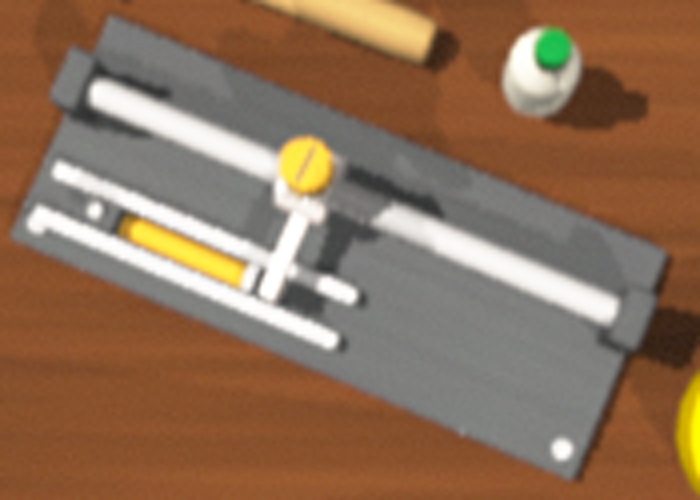

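The tube (185,252) sits against the stop and the foot (252,277) is on its end. The head's slot is back at its starting angle, so the screw is tight. The bystanders have not moved.

```bash
python3 -c "
from cell import *
print(hand_in())"
```

```text
the job is handed in; nothing more can be done
None
```

I handed the job in with no verdict returned: the screw was loosened, the tube pressed home against the back stop at an estimated 8 N, the screw retightened to its end stop and the collar released; the final pictures show the foot against the tube and the bystanders unmoved.

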